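Wedge the rocking display cabinet

TASK

The pine display cabinet rocks because one of its feet is short. With your fingertips, push the wooden wedge lying beside it along the counter, thin edge first, under that foot until the foot rests snugly on it and the cabinet stands level, without jacking it up. Then test it by touch: press down firmly (about 10 N) on the cabinet's top right above that foot, and if it still gives, push the wedge further in and test again; leave it standing steady on the wedge, picking nothing up, not shoving the cabinet along and leaving everything else undisturbed.

Things in the scene. Friction and masses are not known exactly. Their poses are not given: they have to be found in the camera images.
- cabinet: Loose pine display cabinet, 200 mm deep (x), 280 wide (y), 160 high, top board 210 x 292 mm, 2.5 kg with its toys. Origin under its middle, level with the feet's soles; z up, x to its glazed front. Four tapered round feet, 22 mm high, centred at x +-83, y +-122 mm; the one at x +83, y -122 is short. The cabinet rests level on the other three and rocks about the diagonal.
- short_foot (a point): Middle of the short foot at its root, 22 mm above the counter. The foot is 26 mm across here, 16 at the sole, 5 mm inside the cabinet's end wall. Its sole hangs 4 to 7 mm above the counter (hidden, differs every time). Snug, it loads the wedge with a few newtons; from some 8 N on the wedge jacks the cabinet up. Axes as the cabinet's.
- press_spot (a point): The place on the cabinet's top, 160 mm above the counter, straight above the short foot: press down here to test. Unwedged, some 3 to 8 N here tips the cabinet until the short foot touches down, and the top sways outwards a little. Axes as the cabinet's.
- wedge: Loose pale maple wedge, 150 mm long, 40 wide, 2 thick at the thin edge rising evenly to 17 at the butt, 60 g, lying flat. Origin at the middle of the thin edge on the counter; x from butt to thin edge (the way to push), z up. It lies outside the cabinet's end, thin edge 15 to 45 mm from the short foot, pointing at it within 8 degrees: a straight push along its length brings it under the foot.
- wedge_butt (a point): Middle of the wedge's upright butt face (40 mm wide, 17 mm high), 8.5 mm above the counter: push here. The free wedge slides at under 1 N; once it meets the foot the resistance climbs steeply within a millimetre or two: 3 to 6 N is snug, beyond some 10 N the cabinet itself slides or is jacked up. Axes as the wedge's.
- rocket: Silver tin rocketship standing in the cabinet, 92 mm high. Leave alone.
- horse: Cream tin horse on a teal base standing in the cabinet, 80 mm high. Leave alone.
- spinning_top: Lilac tin spinning top on its foot on the cabinet's shelf, 72 mm high. Leave alone.
- key: Brass clockwork key lying in the cabinet, 58 mm long. Leave alone.
- parts_dish: Copper parts dish, 80 mm across, 22 mm high. Leave alone.
- tweezers: Steel tweezers, 125 mm long, lying on the counter. Leave alone.
- screwdriver: Red-handled screwdriver, 160 mm long, lying on the counter. Leave alone.
- paint_jar: Teal paint jar with white cap, 44 mm across, 55 mm high. Leave alone.
- tin_car: Navy tin toy car, 92 mm long, 43 mm high. Leave alone.
Mind the look-alikes: they are no part of the job. Of the things that look like the wedge, the middle-sized one is meant.

How it is judged:
By the outcome, as a careful person would: the job done as asked, in the order asked, and still so for the second after the job is handed in, with the robot touching nothing.
It also fails if it takes over 61 s, if anything falls off the work surface, if the arm or the gripper's body presses on something with over 40 N, if the wrist force passes 120 N, or if a joint passes its speed limit or range.

ROBOT

A 6-joint arm with a two-finger parallel gripper is mounted at the origin on the work surface. World frame = base frame: x ahead of the robot, y to its left, z up, the work surface at z = 0. Lengths are in m, angles in rad, forces in N, time in s.
With the tool pointing down it reaches from about 0.325 to 0.9 m from the base axis. Payload 6.1 kg.
Tool frame: the origin (TCP) lies at the very end of the fingers, on their centre line; the grasp point (between the pads) lies 19 mm behind it (tcp_to_grasp is the distance from the TCP to the grasp point, in m); z points along the fingers, x is the direction in which the jaws open and shut, and the axes are right-handed (so a half turn about z gives the same grasp; the last joint's range is limited). The gripper opens to 87 mm and grips with 3 to 60 N. Pads are 19 mm wide; open, the fingers measure 117 mm over their backs; the gripper's body (75 mm by 190 mm) begins 51 mm behind the grasp point.
Start: joints at [1.167, 0.22, 1.526, -0, 1.395, -0.126], TCP at [0.171, 0.601, 0.223] pointing down, gripper open.
Joint ranges: [-2.98, 2.98], [-0.91, 2.08], [0.09, 2.57], [-1.24, 4.39], [0.2, 2.65], [-2.68, 2.68]. Speed limits (rad/s): [2.57, 2.57, 3.01, 3.14, 3.14, 3.14].

INTERFACE

Orientations are given as a 3x3 rotation matrix whose columns are the frame's x, y, z axes.
In Python, from bench import * gives the robot as it stands. The module is installed in compiled form; this text tells all that it offers.
- The arm moves only by the tool play_rows, never from a script. Its argument "series" is a list of rows, each an object of numbers: "x", "y", "z": the shift along the tool's x, y, z in cm; "rx", "ry", "rz": the turn, a rotation vector about the tool's x, y, z in degrees; "jaw": the gripper's target within -1 to 1 (shut at 1, half-way at 0, fully open at -1). A call has 1 to 8 rows; each row shifts and turns the commanded pose from where the row before left it, along the tool's axes as they then stand; what a row does not reach is not made up. A row lasts 1/8 s, in which the tool goes at most 62.5 mm and 10.7 degrees, less where a joint would pass 70% of its speed; a pose out of reach is approached as far as the arm can. A call with a gripper value outside its range is refused whole. The fingers move at their own pace and stop on an object; "newtons" is the grip in N (left out, the last holds). Time passes only in rows, so rows that do not move let the fingers close. It gives the time, the measured TCP pose, the force and the opening at its end, in the units of the state.
- get_obs(): the state, without advancing time (a new reading comes with each control period).
- capture(name): name is "scene" or "top" or "wrist"; returns a dict with "pixels" (400x640x3 uint8, red, green, blue), "z_map" (400x640 float32, m along the optical axis (not along the pixel's ray), 0 where there is no reading), "mtx" (3x3 intrinsics, pixels), "k1" (the pictures are not rectified: a ray, as slopes to the right and down, at radius r is drawn at 1 + k1 r^2 times it, then the intrinsics apply), "view" (4x4, takes a point from world to camera coordinates); the wrist camera has in their place "hand_eye" (4x4, takes a point from camera to tool coordinates, whose origin is the TCP and whose axes are the tool frame's). Camera axes: x right, y down, z forward; pixel columns grow to the right and rows downward; lengths in m; the calibration is good to about 2 mm. A picture is of the moment at which its call begins: read the wrist's pose just before it.
- hand_in(): hands the job in, once; it reports no verdict.
The state is a dict: "time": time; "joints": joint angles; "qd": joint speeds; "tau": joint torques, N m; "tcp_pos": TCP position; "tcp_rot": TCP orientation; "contact_force": force on the tool from outside, world axes, zero at the start; "wrist_torque": the same for the moment, N m; "width": finger opening in m.
Only numpy, scipy, OpenCV 4.12 (cv2) and the standard library are available. Lean on these libraries where they do the work, as an engineer would, in place of code of your own. Each camera call takes 0.05 s, during which the arm holds its last target.

## Working session

There is one attempt and no reset: what is moved stays moved. The work goes in short steps, Python scripts to look and compute and a tool call to move; the robot and the scene stay as the last step left them, time stands still between calls to the robot, and variables do not carry over. Pictures are saved under pics/ and viewed, and the job is handed in when it is done.

Besides the shell and the picture viewer there is one more tool, called after "Emit:" in YAML: its name, and indented under it one key for each argument. play_rows: Moves the arm, as the interface text tells. Its arguments: {"type":"object","properties":{"series":{"type":"array"},"newtons":{"type":"number"}},"required":["series"]}

```bash
mkdir -p pics
cat > h.py <<'E'
import numpy as np, cv2, pickle
def save(n,c): pickle.dump(c,open(n+'.pkl','wb'))
def load(n): return pickle.load(open(n+'.pkl','rb'))
def ray(c,u,v):
    K=c['mtx']; k1=c['k1']
    d=np.array([(u-K[0,2])/K[0,0],(v-K[1,2])/K[1,1]]); p=d.copy()
    for _ in range(30): p=d/(1+k1*(p@p))
    return np.array([p[0],p[1],1.])
def c2w(c,o=None):
    if 'view' in c: return np.linalg.inv(c['view'])
    T=np.eye(4);T[:3,:3]=c['R'];T[:3,3]=c['p'];return T@c['hand_eye']
def onplane(c,u,v,z):
    M=c2w(c);r=M[:3,:3]@ray(c,u,v);o=M[:3,3];return o+r*(z-o[2])/r[2]
def depthpt(c,u,v):
    d=c['z_map'][int(v),int(u)];M=c2w(c);return (M@np.append(ray(c,u,v)*d,1))[:3]
def proj(c,P):
    M=np.linalg.inv(c2w(c));q=M@np.append(P,1);s=q[:2]/q[2];s=s*(1+c['k1']*(s@s));return c['mtx'][:2,:2]@s+c['mtx'][:2,2]
E
python3 - <<'E'
from bench import *
from h import *
o=get_obs()
print(o)
for n in ['scene','top','wrist']:
    ob=get_obs();c=dict(capture(n));c['R']=np.array(ob['tcp_rot']);c['p']=np.array(ob['tcp_pos']);save(n+'0',c);cv2.imwrite(f'pics/{n}0.png',c['pixels'][:,:,::-1])
    print(n,c['k1'],c['mtx'].tolist(),c2w(c).round(3).tolist())
E
```

```text
{'time': 0.0, 'joints': array([ 1.16687414e+00,  2.21235037e-01,  1.52760419e+00,  1.39146749e-05,
        1.39471170e+00, -1.26084310e-01]), 'qd': array([-8.51894197e-04,  1.09713672e-03, -6.25229504e-04, -7.92024345e-05,
       -2.65885224e-03, -1.79828714e-04]), 'tau': array([-3.36758807e-03, -4.94619012e+01, -3.87372530e+01,  6.96725165e-02,
        5.71804005e-02, -1.68404836e-04]), 'tcp_pos': array([0.17116637, 0.6004579 , 0.22143541]), 'tcp_rot': array([[ 2.74278686e-01,  9.61649931e-01, -7.82249676e-04],
       [ 9.61648291e-01, -2.74279678e-01, -1.79529188e-03],
       [-1.94099750e-03, -2.59838766e-04, -9.99998083e-01]]), 'contact_force': array([-0.11832276, -0.90636231, -0.09573421]), 'wrist_torque': array([0.04664521, 0.0102948 , 0.02018635]), 'width': 0.08714723657123556}
scene -0.01715283824945447 [[437.1984750149812, 0.0, 314.91128766392524], [0.0, 437.1984750149812, 197.0355785644215], [0.0, 0.0, 1.0]] [[0.756, 0.524, -0.394, 1.008], [0.655, -0.591, 0.471, -0.628], [0.014, -0.613, -0.79, 1.063], [0.0, 0.0, 0.0, 1.0]]
top 0.014859539752377757 [[380.78421695928137, 0.0, 320.7405773829804], [0.0, 380.78421695928137, 195.99817480088834], [0.0, 0.0, 1.0]] [[-0.022, -0.991, 0.128, 0.399], [-0.999, 0.026, 0.033, -0.069], [-0.036, -0.127, -0.991, 1.077], [0.0, 0.0, 0.0, 1.0]]
wrist -0.0432449921257789 [[342.8277916869446, 0.0, 323.3288192543749], [0.0, 342.8277916869446, 200.27600330029455], [0.0, 0.0, 1.0]] [[0.274, 0.924, 0.265, 0.098], [0.962, -0.263, -0.077, 0.622], [-0.002, 0.276, -0.961, 0.383], [0.0, 0.0, 0.0, 1.0]]
```

View pics/scene0.png

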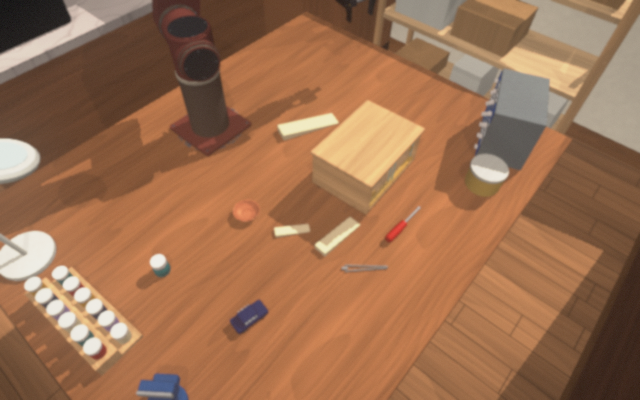

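View pics/top0.png

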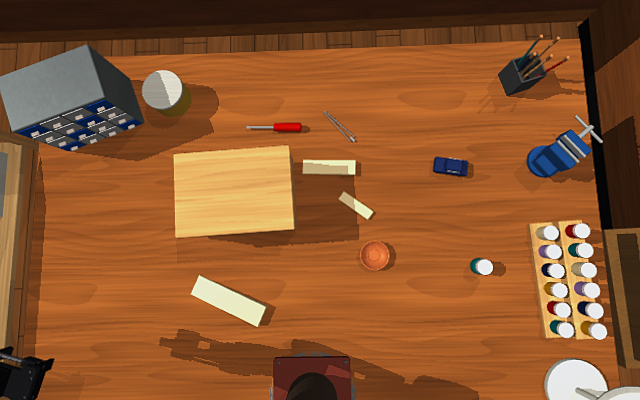

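View pics/wrist0.png

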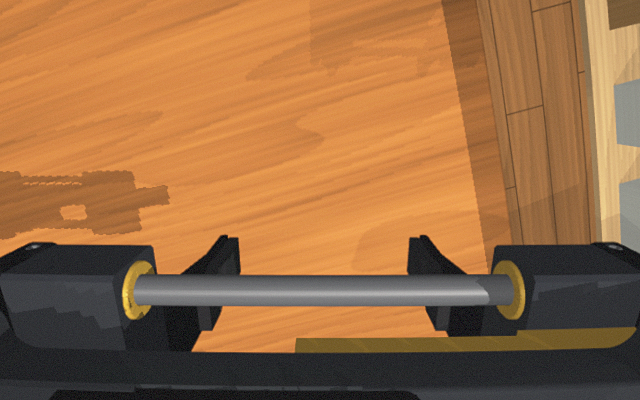

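The top view shows the cabinet's top at (174–295, 147–237). The middle-sized wedge, at (303–355, 160–174), points left (+y) at the cabinet's upper right corner. The short wedge is at (356,205) and the long one at (229,300). The dish is at (375,255), the tweezers at (340,127) and the screwdriver at (275,127).

Run:
```python
from h import *
c=load('top0');s=load('scene0')
for n,c in(('top',c),('scene',s)):
    img=c['pixels'];hsv=cv2.cvtColor(img,cv2.COLOR_RGB2HSV)
    if n=='top':
        print([ (hsv[v,u].tolist()) for u,v in((315,164),(345,164),(345,171),(230,190),(356,205),(230,300),(345,145))])
    else: print([ (hsv[v,u].tolist()) for u,v in((335,235),(365,140),(290,231),(308,126))])
    m=((hsv[...,1]<110)&(hsv[...,2]>120)&(hsv[...,0]>15)&(hsv[...,0]<45)).astype(np.uint8)*255
    cv2.imwrite(f'pics/m_{n}.png',m)
    cs,_=cv2.findContours(m,cv2.RETR_EXTERNAL,cv2.CHAIN_APPROX_NONE)
    for k in cs:
        if cv2.contourArea(k)>150:
            r=cv2.minAreaRect(k);b=cv2.boxPoints(r)
            print(n,cv2.contourArea(k),np.round(r[0],1),np.round(r[1],1),[ (p.round(1).tolist(),onplane(c,*p,0.01).round(4).tolist()) for p in b])
u=load('top0')
x0,y0,x1,y1=160,100,400,260
cv2.imwrite('pics/topz.png',cv2.resize(u['pixels'][130:230,270:400,::-1],None,fx=6,fy=6,interpolation=cv2.INTER_CUBIC)[:600,:780])
cv2.imwrite('pics/scz.png',cv2.resize(s['pixels'][100:270,260:430,::-1],None,fx=3.5,fy=3.5,interpolation=cv2.INTER_CUBIC))
for p in((180,160),(288,153),(290,225),(180,230),(230,190),(308,165),(330,165),(350,165),(345,143)):print(p,depthpt(u,*p).round(4))
```

```text
[[18, 100, 192], [32, 52, 241], [20, 94, 198], [18, 147, 234], [31, 50, 238], [31, 41, 235], [12, 195, 171]]
top 600.0 [604.5 386.5] [25. 69.] [([570.0, 374.0], [0.0563, -0.6685, 0.01]), ([639.0, 374.0], [0.0562, -0.8394, 0.01]), ([639.0, 399.0], [-0.0037, -0.8312, 0.01]), ([570.0, 399.0], [-0.0042, -0.6617, 0.01])]
top 1545.0 [228.  300.1] [75.  22.1] [([189.39999389648438, 293.6000061035156], [0.2748, 0.3353, 0.01]), ([199.10000610351562, 273.79998779296875], [0.3281, 0.3096, 0.01]), ([266.5, 306.6000061035156], [0.2362, 0.1213, 0.01]), ([256.8999938964844, 326.3999938964844], [0.1843, 0.1477, 0.01])]
top 306.5 [355.5 205.1] [35.5 10. ] [([338.0, 199.1999969482422], [0.5269, -0.0823, 0.01]), ([343.70001220703125, 190.89999389648438], [0.55, -0.099, 0.01]), ([373.0, 211.10000610351562], [0.491, -0.1791, 0.01]), ([367.29998779296875, 219.3000030517578], [0.4682, -0.1624, 0.01])]
top 684.5 [329. 167.] [14. 52.] [([303.0, 160.0], [0.6427, 0.015, 0.01]), ([355.0, 160.0], [0.6383, -0.1337, 0.01]), ([355.0, 174.0], [0.5977, -0.1323, 0.01]), ([303.0, 174.0], [0.602, 0.0156, 0.01])]
top 115
[... 4736 characters left out ...]
32.0, 0.0], [0.8448, 1.9468, 0.01]), ([632.0, 63.0], [1.0049, 1.3976, 0.01])]
scene 8093.0 [480.  56.] [205.   84.4] [([369.70001220703125, 44.599998474121094], [0.124, 0.7668, 0.01]), ([409.70001220703125, -29.700000762939453], [-0.124, 1.4513, 0.01]), ([590.2000122070312, 67.30000305175781], [0.8843, 1.2462, 0.01]), ([550.2999877929688, 141.6999969482422], [0.9315, 0.7186, 0.01])]
(180, 160) [0.6173 0.3095 0.1608]
(288, 153) [0.6273 0.0401 0.1597]
(290, 225) [0.4494 0.0372 0.1585]
(180, 230) [0.4435 0.3043 0.1625]
(230, 190) [0.5387 0.184  0.1596]
(308, 165) [0.6289 0.0013 0.0042]
(330, 165) [ 0.6258 -0.062   0.0105]
(350, 165) [ 0.623  -0.1187  0.0158]
(345, 143) [ 0.6912 -0.107   0.0016]
```

View pics/topz.png

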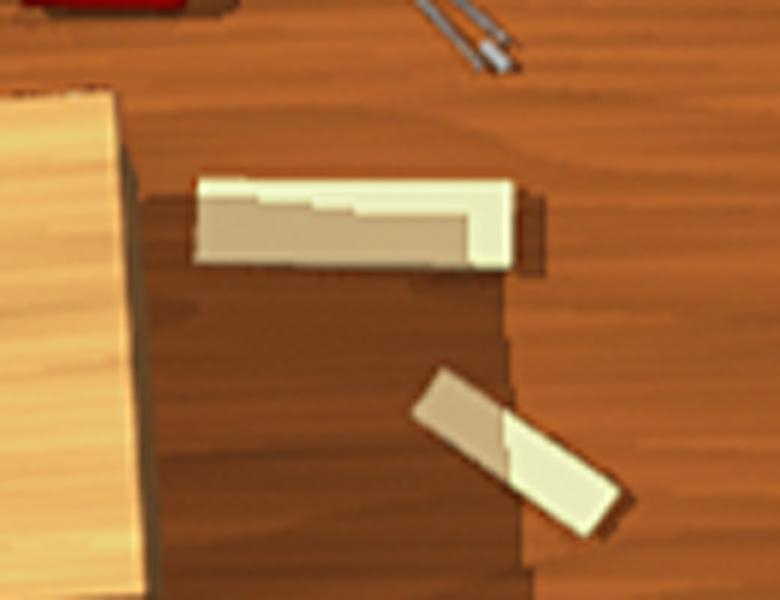

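View pics/scz.png

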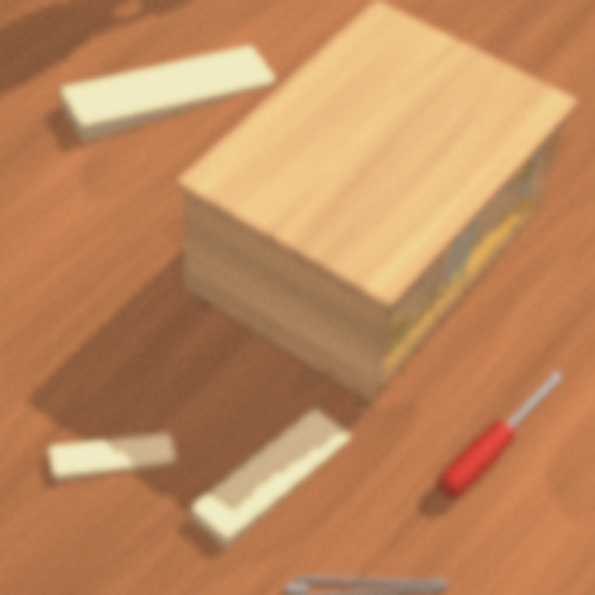

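```bash
cat >> h.py <<'E'
def corners_poly(m):
    cs,_=cv2.findContours(m,cv2.RETR_EXTERNAL,cv2.CHAIN_APPROX_NONE);k=max(cs,key=cv2.contourArea)
    return cv2.approxPolyDP(k,0.04*cv2.arcLength(k,True),True)[:,0]
E
python3 - <<'E'
from h import *
c=load('top0')
z=lambda u,v:(270+(u+.5)/6-.5,130+(v+.5)/6-.5)
T=[onplane(c,*z(*p),h) for p,h in(((198,178),.002),((194,265),.002),((514,178),.017),((513,270),.017))]
for t in T:print(t.round(4))
thin=(T[0]+T[1])/2;butt=(T[2]+T[3])/2
print('len',np.linalg.norm((thin-butt)[:2]),'w',np.linalg.norm(T[0]-T[1]),np.linalg.norm(T[2]-T[3]))
d=thin-butt;print('thin',thin,'butt',butt,'dir deg from +y',np.degrees(np.arctan2(-d[0],d[1])))
hsv=cv2.cvtColor(c['pixels'],cv2.COLOR_RGB2HSV)
m=((hsv[...,2]>200)&(hsv[...,1]<175)&(hsv[...,0]>13)&(hsv[...,0]<25)).astype(np.uint8)
m[:140]=0;m[245:]=0;m[:,:165]=0;m[:,300:]=0
cs,_=cv2.findContours(m,cv2.RETR_EXTERNAL,cv2.CHAIN_APPROX_NONE);k=max(cs,key=cv2.contourArea)
P=np.array([onplane(c,u,v,.16)[:2] for u,v in k[:,0]]).astype(np.float32)
r=cv2.minAreaRect(P);print(cv2.contourArea(k),r,cv2.boxPoints(r))
for u,v in corners_poly(m):print(u,v,onplane(c,u,v,.16).round(4))
E
```

```text
[0.6468 0.0168 0.002 ]
[0.6043 0.0194 0.002 ]
[ 0.6389 -0.134   0.017 ]
[ 0.5948 -0.1321  0.017 ]
len 0.151393432954525 w 0.042585047216219134 0.044143238847463837
thin [0.62554548 0.01809018 0.002     ] butt [ 0.61681833 -0.13305151  0.017     ] dir deg from +y -3.3046744660925804
9620.0 ((0.5376681089401245, 0.17823374271392822), (0.20841914415359497, 0.2895823121070862), 2.9433321952819824) [[0.42616123 0.31748292]
 [0.4410308  0.02828261]
 [0.649175   0.03898457]
 [0.6343054  0.32818487]]
288 146 [0.645  0.0398 0.16  ]
174 154 [0.6332 0.3254 0.16  ]
175 236 [0.4294 0.3172 0.16  ]
293 228 [0.4419 0.0299 0.16  ]
```

Emit:
play_rows:
  series:
    - {"x": -3.9, "y": 4, "z": -0.5, "jaw": 1}
    - {"x": -3.9, "y": 4, "z": -0.5, "jaw": 1}
    - {"x": -3.9, "y": 4, "z": -0.5, "jaw": 1}
    - {"x": -3.9, "y": 4, "z": -0.5, "jaw": 1}
    - {"x": -3.9, "y": 4, "z": -0.5, "jaw": 1}
    - {"x": -3.9, "y": 4, "z": -0.5, "jaw": 1}
    - {"x": -3.9, "y": 4, "z": -0.5, "jaw": 1}
    - {"x": -3.9, "y": 4, "z": -0.5, "jaw": 1}
  newtons: 20

```text
invalid input
```

Emit:
play_rows:
  series:
    - {"x": -3.9, "y": 4, "jaw": 1}
    - {"x": -3.9, "y": 4, "jaw": 1}
    - {"x": -3.9, "y": 4, "jaw": 1}
    - {"x": -3.9, "y": 4, "jaw": 1}
    - {"x": -3.9, "y": 4, "jaw": 1}
    - {"x": -3.9, "y": 4, "jaw": 1}
    - {"x": -3.9, "y": 4, "jaw": 1}
    - {"x": -3.9, "y": 4, "jaw": 1}

```text
invalid input
```

Emit:
play_rows:
  series:
    - {"rz": 9.7, "jaw": 1}
    - {"rz": 9.7, "jaw": 1}
    - {"rz": 9.7, "jaw": 1}
    - {"rz": 9.7, "jaw": 1}
    - {"rz": 9.7, "jaw": 1}
    - {"rz": 9.7, "jaw": 1}
    - {"rz": 9.7, "jaw": 1}
    - {"rz": 9.5, "jaw": 1}

```text
invalid input
```

Emit:
play_rows:
  series:
    - {"x": 0.0, "y": 0.0, "z": -0.5, "rx": 0.0, "ry": 0.0, "rz": 0.0, "jaw": 1.0}
  newtons: 20

```text
time: 0.28
tcp_pos: [0.1712, 0.6005, 0.2267]
tcp_rot: [[0.274, 0.962, -0.001], [0.962, -0.274, -0.002], [-0.002, -0.0, -1.0]]
contact_force: [0.0, -0.3, 0.1]
width: 0.0828
```

All keys are needed in every row.

Emit:
play_rows:
  series:
    - {"x": -3.9, "y": 4, "z": -0.5, "rx": 0, "ry": 0, "rz": 0, "jaw": 1}
    - {"x": -3.9, "y": 4, "z": -0.5, "rx": 0, "ry": 0, "rz": 0, "jaw": 1}
    - {"x": -3.9, "y": 4, "z": -0.5, "rx": 0, "ry": 0, "rz": 0, "jaw": 1}
    - {"x": -3.9, "y": 4, "z": -0.5, "rx": 0, "ry": 0, "rz": 0, "jaw": 1}
    - {"x": -3.9, "y": 4, "z": -0.5, "rx": 0, "ry": 0, "rz": 0, "jaw": 1}
    - {"x": -3.9, "y": 4, "z": -0.5, "rx": 0, "ry": 0, "rz": 0, "jaw": 1}
    - {"x": -3.9, "y": 4, "z": -0.5, "rx": 0, "ry": 0, "rz": 0, "jaw": 1}
    - {"x": -3.9, "y": 4, "z": 0, "rx": 0, "ry": 0, "rz": 0, "jaw": 1}

```text
time: 1.27
tcp_pos: [0.3946, 0.2118, 0.2638]
tcp_rot: [[0.274, 0.962, 0.002], [0.962, -0.274, 0.001], [0.001, 0.002, -1.0]]
contact_force: [1.3, -0.3, 0.2]
width: 0.0055
```

Emit:
play_rows:
  series:
    - {"x": -3.9, "y": 4, "z": 0, "rx": 0, "ry": 0, "rz": 0, "jaw": 1}
    - {"x": -3.9, "y": 4, "z": 0, "rx": 0, "ry": 0, "rz": 0, "jaw": 1}
    - {"x": -3.9, "y": 4, "z": 0, "rx": 0, "ry": 0, "rz": 0, "jaw": 1}
    - {"x": -3.9, "y": 4, "z": 0, "rx": 0, "ry": 0, "rz": 0, "jaw": 1}
    - {"x": -3.9, "y": 4, "z": 0, "rx": 0, "ry": 0, "rz": 0, "jaw": 1}
    - {"x": -3.9, "y": 4, "z": 0, "rx": 0, "ry": 0, "rz": 0, "jaw": 1}
    - {"x": -3.9, "y": 4, "z": 0, "rx": 0, "ry": 0, "rz": 0, "jaw": 1}
    - {"x": -3.9, "y": 4, "z": 0, "rx": 0, "ry": 0, "rz": 0, "jaw": 1}

```text
time: 2.28
tcp_pos: [0.6166, -0.1763, 0.263]
tcp_rot: [[0.274, 0.962, 0.001], [0.962, -0.274, -0.0], [0.0, 0.001, -1.0]]
contact_force: [-0.2, -0.2, 0.6]
width: 0.0003
```

Emit:
play_rows:
  series:
    - {"x": 0, "y": 0, "z": 0, "rx": 0, "ry": 0, "rz": 9.7, "jaw": 1}
    - {"x": 0, "y": 0, "z": 0, "rx": 0, "ry": 0, "rz": 9.7, "jaw": 1}
    - {"x": 0, "y": 0, "z": 0, "rx": 0, "ry": 0, "rz": 9.7, "jaw": 1}
    - {"x": 0, "y": 0, "z": 0, "rx": 0, "ry": 0, "rz": 9.7, "jaw": 1}
    - {"x": 0, "y": 0, "z": 0, "rx": 0, "ry": 0, "rz": 9.7, "jaw": 1}
    - {"x": 0, "y": 0, "z": 0, "rx": 0, "ry": 0, "rz": 9.7, "jaw": 1}
    - {"x": 0, "y": 0, "z": 0, "rx": 0, "ry": 0, "rz": 9.7, "jaw": 1}
    - {"x": 0, "y": 0, "z": 0, "rx": 0, "ry": 0, "rz": 9.5, "jaw": 1}

```text
time: 3.28
tcp_pos: [0.6158, -0.1746, 0.2628]
tcp_rot: [[0.998, -0.063, 0.0], [-0.063, -0.998, -0.0], [0.0, 0.0, -1.0]]
contact_force: [0.3, -0.6, 0.5]
width: 0.0006
```

```bash
cat > snap.py <<'E'
import sys
from bench import *
from h import *
n,t=sys.argv[1:3]
ob=get_obs();c=dict(capture(n));c['R']=np.array(ob['tcp_rot']);c['p']=np.array(ob['tcp_pos']);save(n+t,c);cv2.imwrite(f'pics/{n}{t}.png',c['pixels'][:,:,::-1])
print(ob['tcp_pos'],ob['joints'],ob['contact_force'],ob['time'])
E
python3 snap.py wrist 1
```

```text
[ 0.61576247 -0.17456414  0.26284129] [-3.99359076e-01  2.33510176e-01  1.43582077e+00 -6.18517821e-06
  1.47210525e+00 -3.35985385e-01] [ 0.33238372 -0.57240721  0.45689119] 3.275
```

View pics/wrist1.png

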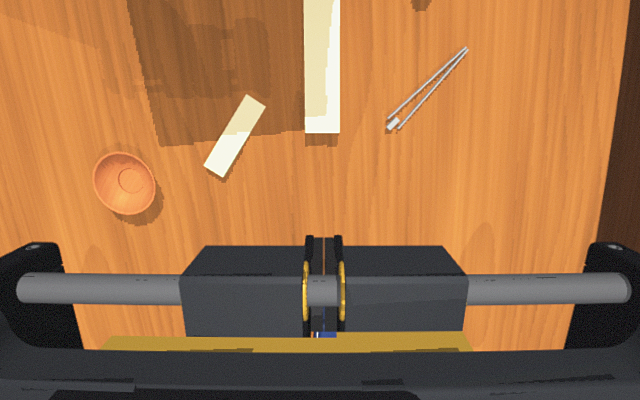

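Run:
```python
from h import *
c=load('wrist1')
for u,v,z in((304.5,133,.017),(340,133,.017),(304.5,20,.007),(340,20,.007),(125,183,.02),(420,3,0.01)):print(u,v,onplane(c,u,v,z).round(4),depthpt(c,min(u,338),v-3 if v>5 else v).round(4))
```

```text
304.5 133 [ 0.5959 -0.1323  0.017 ] [ 5.951e-01 -1.301e-01 -5.000e-04]
340 133 [ 0.6374 -0.1349  0.017 ] [ 0.6353 -0.1315  0.0151]
304.5 20 [ 0.6048 -0.0089  0.007 ] [ 0.6049 -0.0049  0.003 ]
340 20 [ 0.6442 -0.0114  0.007 ] [ 0.6422 -0.0078  0.0053]
125 183 [ 0.3713 -0.1773  0.02  ] [ 0.3625 -0.1765  0.0044]
420 3 [7.325e-01 4.000e-04 1.000e-02] [0.6431 0.0072 0.0024]
```

Emit:
play_rows:
  series:
    - {"x": 0, "y": 0, "z": 5, "rx": 10, "ry": 0, "rz": 0, "jaw": 1}
    - {"x": 0, "y": 0.86, "z": 4.92, "rx": 10, "ry": 0, "rz": 0, "jaw": 1}
    - {"x": 0, "y": 1.71, "z": 4.7, "rx": 0, "ry": 0, "rz": 0, "jaw": 1}
    - {"x": 0, "y": 1.71, "z": 4.7, "rx": 0, "ry": 0, "rz": 0, "jaw": 1}
    - {"x": 0, "y": 0.68, "z": 1.88, "rx": 0, "ry": 0, "rz": 0, "jaw": 1}
    - {"x": 0, "y": 0.68, "z": 1.88, "rx": 0, "ry": 0, "rz": 0, "jaw": 1}
    - {"x": 0, "y": 0, "z": 0, "rx": 0, "ry": 0, "rz": 0, "jaw": 1}

```text
time: 4.2
tcp_pos: [0.6157, -0.1741, 0.0223]
tcp_rot: [[0.998, -0.054, 0.019], [-0.057, -0.938, 0.342], [-0.001, -0.342, -0.94]]
contact_force: [0.5, -0.6, 0.7]
width: 0.0006
```

Emit:
play_rows:
  series:
    - {"x": 0, "y": 0.53, "z": 1.46, "rx": 0, "ry": 0, "rz": 0, "jaw": 1}
    - {"x": 0, "y": -0.72, "z": 0.26, "rx": 0, "ry": 0, "rz": 0, "jaw": 1}
    - {"x": 0, "y": -0.72, "z": 0.26, "rx": 0, "ry": 0, "rz": 0, "jaw": 1}
    - {"x": 0, "y": -0.72, "z": 0.26, "rx": 0, "ry": 0, "rz": 0, "jaw": 1}
    - {"x": 0, "y": 0, "z": 0, "rx": 0, "ry": 0, "rz": 0, "jaw": 1}

```text
time: 4.82
tcp_pos: [0.6173, -0.1506, 0.0075]
tcp_rot: [[0.998, -0.053, 0.02], [-0.057, -0.938, 0.341], [0.0, -0.342, -0.94]]
contact_force: [0.2, -0.4, 0.6]
width: 0.0002
```

```bash
python3 snap.py wrist 2; python3 snap.py scene 2;python3 - <<'E'
from h import *
cv2.imwrite('pics/sc2z.png',cv2.resize(load('scene2')['pixels'][150:290,250:420,::-1],None,fx=4,fy=4,interpolation=cv2.INTER_CUBIC))
E
```

```text
[ 0.61728034 -0.15059243  0.00751133] [-0.53125502  0.56635518  1.54982568  0.33148167  1.20872962 -0.621541  ] [ 0.18327014 -0.39468991  0.61520547] 4.825
[ 0.6172787  -0.15103714  0.00746543] [-0.53177044  0.56658567  1.54952238  0.33125462  1.20868593 -0.62166445] [-0.19727925  0.29546047  0.25424972] 4.875
```

View pics/wrist2.png

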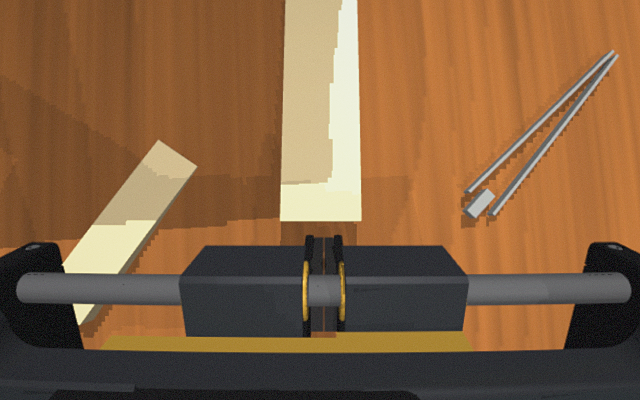

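View pics/sc2z.png

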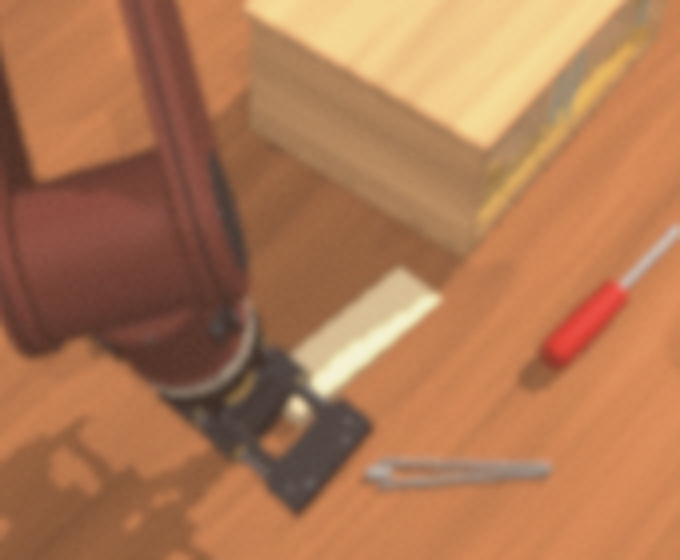

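Emit:
play_rows:
  series:
    - {"x": -0.1, "y": -0.56, "z": 0.205, "rx": 0, "ry": 0, "rz": 0, "jaw": 1}
    - {"x": 0, "y": -0.47, "z": 0.17, "rx": 0, "ry": 0, "rz": 0, "jaw": 1}
    - {"x": 0, "y": -0.47, "z": 0.17, "rx": 0, "ry": 0, "rz": 0, "jaw": 1}
    - {"x": 0, "y": -0.47, "z": 0.17, "rx": 0, "ry": 0, "rz": 0, "jaw": 1}
    - {"x": 0, "y": -0.47, "z": 0.17, "rx": 0, "ry": 0, "rz": 0, "jaw": 1}
    - {"x": 0, "y": -0.47, "z": 0.17, "rx": 0, "ry": 0, "rz": 0, "jaw": 1}
    - {"x": 0, "y": -0.47, "z": 0.17, "rx": 0, "ry": 0, "rz": 0, "jaw": 1}
    - {"x": 0, "y": -0.47, "z": 0.17, "rx": 0, "ry": 0, "rz": 0, "jaw": 1}

```text
time: 5.92
tcp_pos: [0.6184, -0.1102, 0.0072]
tcp_rot: [[0.998, -0.054, 0.02], [-0.058, -0.938, 0.341], [-0.0, -0.342, -0.94]]
contact_force: [0.5, -0.0, 0.6]
width: 0.0002
```

```bash
python3 snap.py wrist 3; python3 snap.py top 3
```

```text
[ 0.61844846 -0.11017162  0.00716924] [-0.47635244  0.5393251   1.59097188  0.34475684  1.17999481 -0.5780261 ] [ 0.53963162 -0.0127013   0.6268586 ] 5.925
[ 0.61842071 -0.10948037  0.00715415] [-0.47557599  0.53919858  1.59132395  0.34519932  1.18008302 -0.57781807] [-0.33280152  0.09132987 -0.88096075] 5.975
```

View pics/wrist3.png

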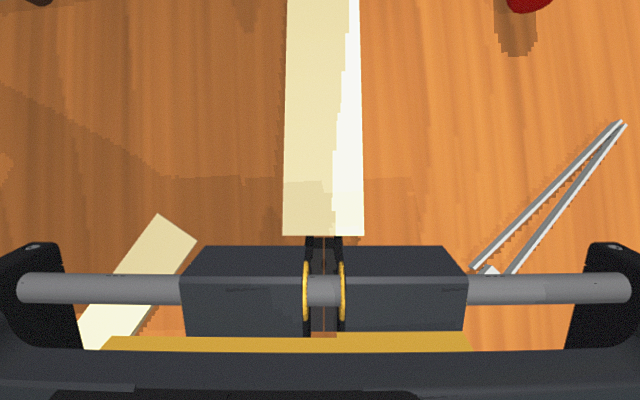

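Emit:
play_rows:
  series:
    - {"x": 0, "y": -0.19, "z": 0.07, "rx": 0, "ry": 0, "rz": 0, "jaw": 1}
    - {"x": 0, "y": -0.19, "z": 0.07, "rx": 0, "ry": 0, "rz": 0, "jaw": 1}
    - {"x": 0, "y": -0.19, "z": 0.07, "rx": 0, "ry": 0, "rz": 0, "jaw": 1}
    - {"x": 0, "y": -0.19, "z": 0.07, "rx": 0, "ry": 0, "rz": 0, "jaw": 1}
    - {"x": 0, "y": -0.19, "z": 0.07, "rx": 0, "ry": 0, "rz": 0, "jaw": 1}
    - {"x": 0, "y": -0.19, "z": 0.07, "rx": 0, "ry": 0, "rz": 0, "jaw": 1}
    - {"x": 0, "y": -0.19, "z": 0.07, "rx": 0, "ry": 0, "rz": 0, "jaw": 1}
    - {"x": 0, "y": -0.19, "z": 0.07, "rx": 0, "ry": 0, "rz": 0, "jaw": 1}

```text
time: 7.02
tcp_pos: [0.6194, -0.0942, 0.0071]
tcp_rot: [[0.998, -0.054, 0.02], [-0.058, -0.938, 0.341], [0.0, -0.342, -0.94]]
contact_force: [-0.2, -0.0, 0.4]
width: 0.0006
```

```bash
python3 snap.py top 4;python3 - <<'E'
from h import *
for t in '34':
  cv2.imwrite(f'pics/t{t}z.png',cv2.resize(load('top'+t)['pixels'][120:220,260:390,::-1],None,fx=6,fy=6,interpolation=cv2.INTER_CUBIC))
E
```

```text
[ 0.61941288 -0.09422204  0.00714292] [-0.45359465  0.53056328  1.6040018   0.34992269  1.1693208  -0.55997077] [-0.15304201 -0.01262515  0.40727031] 7.025
```

View pics/t4z.png

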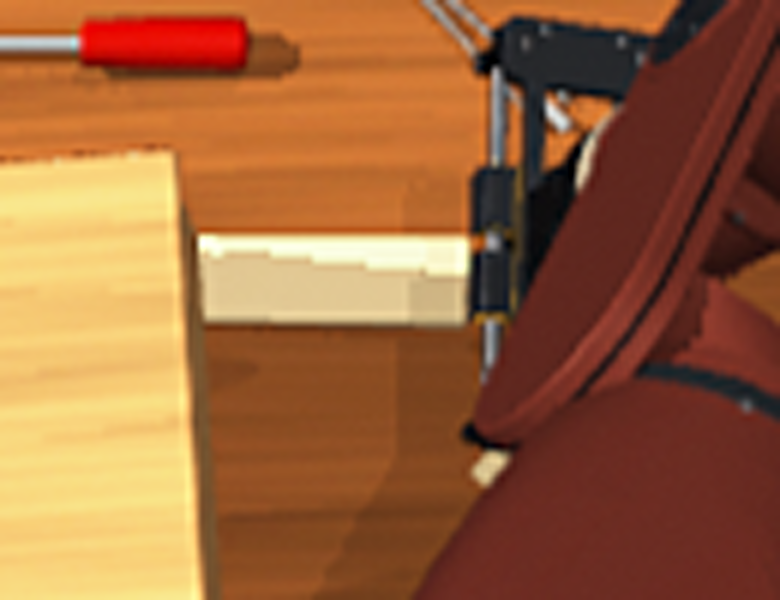

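Emit:
play_rows:
  series:
    - {"x": 0, "y": -0.14, "z": 0.05, "rx": 0, "ry": 0, "rz": 0, "jaw": 1}
    - {"x": 0, "y": -0.14, "z": 0.05, "rx": 0, "ry": 0, "rz": 0, "jaw": 1}
    - {"x": 0, "y": 0, "z": 0, "rx": 0, "ry": 0, "rz": 0, "jaw": 1}

```text
time: 7.45
tcp_pos: [0.6195, -0.0912, 0.0071]
tcp_rot: [[0.998, -0.054, 0.02], [-0.058, -0.938, 0.342], [-0.0, -0.342, -0.94]]
contact_force: [0.2, -0.6, 0.1]
width: 0.0
```

Emit:
play_rows:
  series:
    - {"x": 0, "y": -0.14, "z": 0.05, "rx": 0, "ry": 0, "rz": 0, "jaw": 1}
    - {"x": 0, "y": -0.05, "z": 0.02, "rx": 0, "ry": 0, "rz": 0, "jaw": 1}
    - {"x": 0, "y": 0, "z": 0, "rx": 0, "ry": 0, "rz": 0, "jaw": 1}

```text
time: 7.82
tcp_pos: [0.6197, -0.0893, 0.0071]
tcp_rot: [[0.998, -0.054, 0.02], [-0.058, -0.938, 0.341], [0.0, -0.342, -0.94]]
contact_force: [0.0, -0.1, -0.6]
width: 0.0004
```

Emit:
play_rows:
  series:
    - {"x": 0, "y": -0.14, "z": 0.05, "rx": 0, "ry": 0, "rz": 0, "jaw": 1}
    - {"x": 0, "y": -0.05, "z": 0.02, "rx": 0, "ry": 0, "rz": 0, "jaw": 1}
    - {"x": 0, "y": 0, "z": 0, "rx": 0, "ry": 0, "rz": 0, "jaw": 1}

```text
time: 8.2
tcp_pos: [0.6198, -0.0872, 0.0071]
tcp_rot: [[0.998, -0.054, 0.02], [-0.058, -0.938, 0.341], [-0.0, -0.342, -0.94]]
contact_force: [0.8, -0.9, 0.1]
width: 0.0006
```

Emit:
play_rows:
  series:
    - {"x": 0, "y": -0.14, "z": 0.05, "rx": 0, "ry": 0, "rz": 0, "jaw": 1}
    - {"x": 0, "y": -0.05, "z": 0.02, "rx": 0, "ry": 0, "rz": 0, "jaw": 1}
    - {"x": 0, "y": 0, "z": 0, "rx": 0, "ry": 0, "rz": 0, "jaw": 1}

```text
time: 8.57
tcp_pos: [0.6199, -0.0852, 0.0071]
tcp_rot: [[0.998, -0.054, 0.02], [-0.058, -0.938, 0.341], [0.0, -0.342, -0.94]]
contact_force: [-0.5, 0.4, 0.9]
width: 0.0005
```

Emit:
play_rows:
  series:
    - {"x": 0, "y": -0.14, "z": 0.05, "rx": 0, "ry": 0, "rz": 0, "jaw": 1}
    - {"x": 0, "y": -0.05, "z": 0.02, "rx": 0, "ry": 0, "rz": 0, "jaw": 1}
    - {"x": 0, "y": 0, "z": 0, "rx": 0, "ry": 0, "rz": 0, "jaw": 1}

```text
time: 8.95
tcp_pos: [0.62, -0.0832, 0.0071]
tcp_rot: [[0.998, -0.054, 0.02], [-0.058, -0.938, 0.341], [0.0, -0.342, -0.94]]
contact_force: [0.2, -0.5, -0.7]
width: 0.0007
```

Emit:
play_rows:
  series:
    - {"x": 0, "y": -0.14, "z": 0.05, "rx": 0, "ry": 0, "rz": 0, "jaw": 1}
    - {"x": 0, "y": -0.05, "z": 0.02, "rx": 0, "ry": 0, "rz": 0, "jaw": 1}
    - {"x": 0, "y": 0, "z": 0, "rx": 0, "ry": 0, "rz": 0, "jaw": 1}

```text
time: 9.32
tcp_pos: [0.6201, -0.0812, 0.0071]
tcp_rot: [[0.998, -0.054, 0.02], [-0.058, -0.938, 0.341], [-0.0, -0.342, -0.94]]
contact_force: [0.6, -0.2, 1.0]
width: 0.0006
```

Emit:
play_rows:
  series:
    - {"x": 0, "y": -0.14, "z": 0.05, "rx": 0, "ry": 0, "rz": 0, "jaw": 1}
    - {"x": 0, "y": -0.05, "z": 0.02, "rx": 0, "ry": 0, "rz": 0, "jaw": 1}
    - {"x": 0, "y": 0, "z": 0, "rx": 0, "ry": 0, "rz": 0, "jaw": 1}

```text
time: 9.7
tcp_pos: [0.6203, -0.0792, 0.0071]
tcp_rot: [[0.998, -0.054, 0.02], [-0.058, -0.938, 0.341], [0.0, -0.342, -0.94]]
contact_force: [-0.1, -0.2, 0.2]
width: 0.0004
```

Emit:
play_rows:
  series:
    - {"x": 0, "y": -0.14, "z": 0.05, "rx": 0, "ry": 0, "rz": 0, "jaw": 1}
    - {"x": 0, "y": -0.05, "z": 0.02, "rx": 0, "ry": 0, "rz": 0, "jaw": 1}
    - {"x": 0, "y": 0, "z": 0, "rx": 0, "ry": 0, "rz": 0, "jaw": 1}

```text
time: 10.07
tcp_pos: [0.6204, -0.0771, 0.0071]
tcp_rot: [[0.998, -0.054, 0.02], [-0.058, -0.938, 0.341], [-0.0, -0.342, -0.94]]
contact_force: [0.4, -0.5, 0.9]
width: 0.0006
```

Emit:
play_rows:
  series:
    - {"x": 0, "y": -0.14, "z": 0.05, "rx": 0, "ry": 0, "rz": 0, "jaw": 1}
    - {"x": 0, "y": -0.05, "z": 0.02, "rx": 0, "ry": 0, "rz": 0, "jaw": 1}
    - {"x": 0, "y": 0, "z": 0, "rx": 0, "ry": 0, "rz": 0, "jaw": 1}

```text
time: 10.45
tcp_pos: [0.6205, -0.0751, 0.0071]
tcp_rot: [[0.998, -0.054, 0.02], [-0.058, -0.938, 0.342], [-0.0, -0.342, -0.94]]
contact_force: [0.4, 0.9, 0.1]
width: 0.0004
```

Emit:
play_rows:
  series:
    - {"x": 0, "y": -0.14, "z": 0.05, "rx": 0, "ry": 0, "rz": 0, "jaw": 1}
    - {"x": 0, "y": -0.05, "z": 0.02, "rx": 0, "ry": 0, "rz": 0, "jaw": 1}
    - {"x": 0, "y": 0, "z": 0, "rx": 0, "ry": 0, "rz": 0, "jaw": 1}

```text
time: 10.82
tcp_pos: [0.6206, -0.0731, 0.0071]
tcp_rot: [[0.998, -0.054, 0.02], [-0.058, -0.938, 0.341], [-0.0, -0.342, -0.94]]
contact_force: [-1.1, -0.6, -0.6]
width: 0.0003
```

Emit:
play_rows:
  series:
    - {"x": 0, "y": -0.14, "z": 0.05, "rx": 0, "ry": 0, "rz": 0, "jaw": 1}
    - {"x": 0, "y": -0.05, "z": 0.02, "rx": 0, "ry": 0, "rz": 0, "jaw": 1}
    - {"x": 0, "y": 0, "z": 0, "rx": 0, "ry": 0, "rz": 0, "jaw": 1}

```text
time: 11.2
tcp_pos: [0.6207, -0.0711, 0.007]
tcp_rot: [[0.998, -0.054, 0.02], [-0.058, -0.938, 0.341], [-0.0, -0.342, -0.94]]
contact_force: [-0.1, 0.8, 0.1]
width: 0.0002
```

Emit:
play_rows:
  series:
    - {"x": 0, "y": -0.14, "z": 0.05, "rx": 0, "ry": 0, "rz": 0, "jaw": 1}
    - {"x": 0, "y": -0.05, "z": 0.02, "rx": 0, "ry": 0, "rz": 0, "jaw": 1}
    - {"x": 0, "y": 0, "z": 0, "rx": 0, "ry": 0, "rz": 0, "jaw": 1}

```text
time: 11.58
tcp_pos: [0.6208, -0.0691, 0.007]
tcp_rot: [[0.998, -0.054, 0.02], [-0.058, -0.938, 0.341], [-0.0, -0.342, -0.94]]
contact_force: [-0.3, 0.4, 0.2]
width: 0.0003
```

Emit:
play_rows:
  series:
    - {"x": 0, "y": -0.14, "z": 0.05, "rx": 0, "ry": 0, "rz": 0, "jaw": 1}
    - {"x": 0, "y": -0.05, "z": 0.02, "rx": 0, "ry": 0, "rz": 0, "jaw": 1}
    - {"x": 0, "y": 0, "z": 0, "rx": 0, "ry": 0, "rz": 0, "jaw": 1}

```text
time: 11.95
tcp_pos: [0.621, -0.067, 0.007]
tcp_rot: [[0.998, -0.054, 0.02], [-0.058, -0.938, 0.341], [-0.0, -0.342, -0.94]]
contact_force: [-0.5, -0.3, -0.4]
width: 0.0004
```

```bash
python3 snap.py wrist 5
```

```text
[ 0.62095202 -0.06703557  0.00702922] [-0.41404764  0.51742806  1.6236577   0.35857539  1.15174891 -0.52836587] [-0.52424928 -0.29957532 -0.36789743] 11.95
```

View pics/wrist5.png

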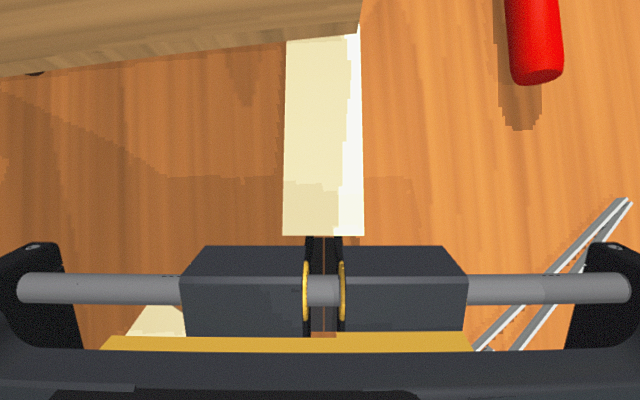

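Emit:
play_rows:
  series:
    - {"x": 0, "y": -0.14, "z": 0.05, "rx": 0, "ry": 0, "rz": 0, "jaw": 1}
    - {"x": 0, "y": -0.05, "z": 0.02, "rx": 0, "ry": 0, "rz": 0, "jaw": 1}
    - {"x": 0, "y": 0, "z": 0, "rx": 0, "ry": 0, "rz": 0, "jaw": 1}

```text
time: 12.38
tcp_pos: [0.6211, -0.065, 0.007]
tcp_rot: [[0.998, -0.054, 0.02], [-0.058, -0.938, 0.341], [-0.0, -0.342, -0.94]]
contact_force: [0.1, 0.0, 0.6]
width: 0.0007
```

Emit:
play_rows:
  series:
    - {"x": 0, "y": -0.14, "z": 0.05, "rx": 0, "ry": 0, "rz": 0, "jaw": 1}
    - {"x": 0, "y": -0.05, "z": 0.02, "rx": 0, "ry": 0, "rz": 0, "jaw": 1}
    - {"x": 0, "y": 0, "z": 0, "rx": 0, "ry": 0, "rz": 0, "jaw": 1}

```text
time: 12.75
tcp_pos: [0.6212, -0.063, 0.007]
tcp_rot: [[0.998, -0.054, 0.02], [-0.058, -0.938, 0.341], [-0.0, -0.342, -0.94]]
contact_force: [0.3, -1.0, 1.1]
width: 0.0005
```

Emit:
play_rows:
  series:
    - {"x": 0, "y": -0.1, "z": 0.03, "rx": 0, "ry": 0, "rz": 0, "jaw": 1}
    - {"x": 0, "y": 0, "z": 0, "rx": 0, "ry": 0, "rz": 0, "jaw": 1}

```text
time: 13.0
tcp_pos: [0.6213, -0.0619, 0.007]
tcp_rot: [[0.998, -0.054, 0.02], [-0.058, -0.938, 0.341], [-0.0, -0.342, -0.94]]
contact_force: [0.1, -0.2, 0.5]
width: 0.0005
```

```bash
python3 -c "
from bench import *
o=get_obs();print(o['contact_force'],o['wrist_torque'],o['tau'])"
```

```text
[ 0.05475036 -0.17565657  0.51166461] [-0.31811197  0.02863349 -0.01401809] [ 1.71057153e-01 -5.49517500e+01 -3.08452570e+01  1.52811494e+00
  1.02073643e+00  1.91283919e-02]
```

Emit:
play_rows:
  series:
    - {"x": 0, "y": -0.14, "z": 0.05, "rx": 0, "ry": 0, "rz": 0, "jaw": 1}
    - {"x": 0, "y": 0, "z": 0, "rx": 0, "ry": 0, "rz": 0, "jaw": 1}

```text
time: 13.25
tcp_pos: [0.6213, -0.0605, 0.0071]
tcp_rot: [[0.998, -0.054, 0.02], [-0.058, -0.938, 0.341], [0.0, -0.342, -0.94]]
contact_force: [0.6, -0.5, 0.3]
width: 0.0004
```

Emit:
play_rows:
  series:
    - {"x": 0, "y": -0.14, "z": 0.05, "rx": 0, "ry": 0, "rz": 0, "jaw": 1}
    - {"x": 0, "y": 0, "z": 0, "rx": 0, "ry": 0, "rz": 0, "jaw": 1}

```text
time: 13.5
tcp_pos: [0.6215, -0.0593, 0.0071]
tcp_rot: [[0.998, -0.054, 0.02], [-0.058, -0.938, 0.341], [0.0, -0.342, -0.94]]
contact_force: [-0.1, -3.2, -0.7]
width: 0.0003
```

Emit:
play_rows:
  series:
    - {"x": 0, "y": 0, "z": 0, "rx": 0, "ry": 0, "rz": 0, "jaw": 1}

```text
time: 13.62
tcp_pos: [0.6215, -0.0593, 0.0071]
tcp_rot: [[0.998, -0.054, 0.02], [-0.058, -0.938, 0.341], [0.0, -0.342, -0.94]]
contact_force: [-0.0, -2.1, -0.4]
width: 0.0004
```

Run:
```python
from bench import *
import numpy as np
for i in range(4):
    o=get_obs();print(o['contact_force'].round(2),o['tcp_pos'].round(5),o['time']);capture('wrist')
```

```text
[-0.01 -2.14 -0.38] [ 0.62148 -0.0593   0.00709] 13.625
[-0.48 -2.69  0.78] [ 0.6215  -0.0593   0.00712] 13.675
[-0.53 -2.34 -0.63] [ 0.62151 -0.05929  0.00712] 13.725
[ 0.45 -2.1   0.36] [ 0.6215  -0.05926  0.00709] 13.775
```

Emit:
play_rows:
  series:
    - {"x": 0, "y": -0.06, "z": 0.02, "rx": 0, "ry": 0, "rz": 0, "jaw": 1}
    - {"x": 0, "y": 0, "z": 0, "rx": 0, "ry": 0, "rz": 0, "jaw": 1}

```text
time: 14.08
tcp_pos: [0.6215, -0.0587, 0.0071]
tcp_rot: [[0.998, -0.054, 0.02], [-0.058, -0.938, 0.341], [0.0, -0.342, -0.94]]
contact_force: [0.2, -4.4, 0.5]
width: 0.0002
```

Run:
```python
from bench import *
import numpy as np
for i in range(4):
    o=get_obs();print(o['contact_force'].round(2),o['tcp_pos'].round(5),o['time']);capture('wrist')
```

```text
[ 0.21 -4.42  0.5 ] [ 0.62154 -0.05873  0.0071 ] 14.075
[-1.36 -4.34 -0.43] [ 0.62156 -0.05874  0.00712] 14.125
[ 0.38 -4.12 -0.07] [ 0.62156 -0.05873  0.00714] 14.175
[ 0.22 -3.84  0.07] [ 0.62152 -0.05867  0.00711] 14.225
```

Emit:
play_rows:
  series:
    - {"x": 0, "y": 0.28, "z": -0.1, "rx": 0, "ry": 0, "rz": 0, "jaw": 1}
    - {"x": 0, "y": 1.74, "z": -0.63, "rx": 0, "ry": 0, "rz": 0, "jaw": 1}
    - {"x": 0, "y": 1.74, "z": -0.63, "rx": 0, "ry": 0, "rz": 0, "jaw": 1}
    - {"x": 0, "y": -1.57, "z": -4.32, "rx": 0, "ry": 0, "rz": 0, "jaw": 1}
    - {"x": 0, "y": -1.57, "z": -4.32, "rx": 0, "ry": 0, "rz": 0, "jaw": 1}
    - {"x": 0, "y": -1.57, "z": -4.32, "rx": 0, "ry": 0, "rz": 0, "jaw": 1}
    - {"x": 0, "y": -1.57, "z": -4.32, "rx": 0, "ry": 0, "rz": 0, "jaw": 1}
    - {"x": 0, "y": -1.57, "z": -4.32, "rx": 0, "ry": 0, "rz": 0, "jaw": 1}

```text
time: 15.28
tcp_pos: [0.6189, -0.0997, 0.2384]
tcp_rot: [[0.998, -0.055, 0.02], [-0.059, -0.938, 0.341], [-0.0, -0.342, -0.94]]
contact_force: [0.4, -0.6, -0.3]
width: 0.0001
```

Emit:
play_rows:
  series:
    - {"x": 0, "y": 0, "z": 0, "rx": -10, "ry": 0, "rz": 0, "jaw": 1}
    - {"x": 0, "y": 0, "z": 0, "rx": -10, "ry": 0, "rz": 0, "jaw": 1}
    - {"x": 0, "y": 0, "z": 0, "rx": 0, "ry": 0, "rz": 0, "jaw": 1}

```text
time: 15.65
tcp_pos: [0.6195, -0.0968, 0.2379]
tcp_rot: [[0.999, -0.054, 0.001], [-0.054, -0.999, -0.0], [0.001, 0.0, -1.0]]
contact_force: [-0.4, 0.2, 0.1]
width: 0.0006
```

```bash
python3 snap.py wrist 6
```

```text
[ 0.61953553 -0.09678386  0.2378852 ] [-2.80651590e-01  2.14764057e-01  1.50423095e+00  8.43472146e-06
  1.42135591e+00 -2.26248174e-01] [-0.41542017  0.24112609  0.14385247] 15.65
```

View pics/wrist6.png

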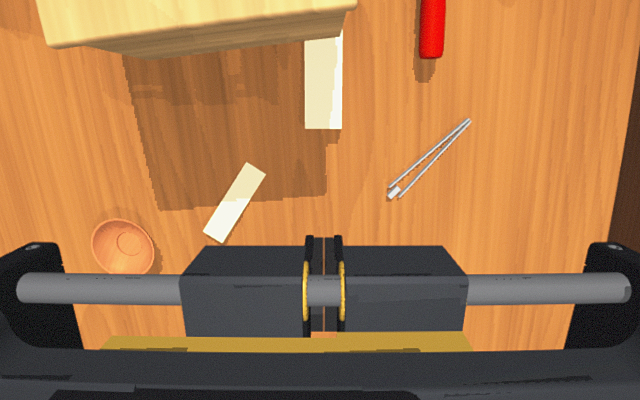

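Run:
```python
from h import *
c=load('wrist6')
for u,v,z in((355,7,.155),(50,47,.155),(305,129,.017),(342,129,.017)):print(onplane(c,u,v,z).round(4))
```

```text
[0.6468 0.0376 0.155 ]
[0.4397 0.0273 0.155 ]
[ 0.6018 -0.0484  0.017 ]
[ 0.6423 -0.0506  0.017 ]
```

Emit:
play_rows:
  series:
    - {"x": 0, "y": -3.95, "z": 0, "rx": 0, "ry": 0, "rz": 0, "jaw": 1}
    - {"x": -0.1, "y": -3.95, "z": 0, "rx": 0, "ry": 0, "rz": 0, "jaw": 1}
    - {"x": 0, "y": -3.95, "z": 0, "rx": 0, "ry": 0, "rz": 0, "jaw": 1}
    - {"x": 0, "y": -3.95, "z": 0, "rx": 0, "ry": 0, "rz": 0, "jaw": 1}
    - {"x": 0, "y": 0, "z": 3, "rx": 0, "ry": 0, "rz": 0, "jaw": 1}
    - {"x": 0, "y": 0, "z": 3, "rx": 0, "ry": 0, "rz": 0, "jaw": 1}
    - {"x": 0, "y": 0, "z": 0.8, "rx": 0, "ry": 0, "rz": 0, "jaw": 1}
    - {"x": 0, "y": 0, "z": 0, "rx": 0, "ry": 0, "rz": 0, "jaw": 1}

```text
time: 16.7
tcp_pos: [0.6272, 0.0581, 0.1683]
tcp_rot: [[0.998, -0.06, -0.002], [-0.06, -0.998, 0.001], [-0.002, -0.001, -1.0]]
contact_force: [-0.0, 1.1, 0.5]
width: 0.0003
```

```bash
python3 snap.py top 7;python3 - <<'E'
from h import *
cv2.imwrite(f'pics/t7z.png',cv2.resize(load('top7')['pixels'][120:250,160:390,::-1],None,fx=3.4,fy=3.4,interpolation=cv2.INTER_CUBIC))
E
```

```text
[0.62716193 0.05807321 0.16832964] [-3.32161237e-02  2.74357519e-01  1.56590284e+00  8.14737318e-04
  1.30312045e+00  2.63358235e-02] [-0.02218673  1.0956969   0.45140796] 16.7
```

View pics/t7z.png

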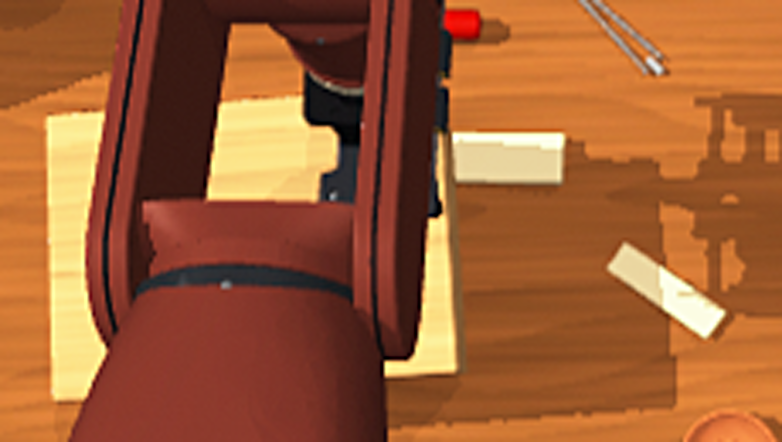

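Emit:
play_rows:
  series:
    - {"x": 0, "y": 0, "z": 0.3, "rx": 0, "ry": 0, "rz": 0, "jaw": 1}
    - {"x": 0, "y": 0, "z": 0.3, "rx": 0, "ry": 0, "rz": 0, "jaw": 1}
    - {"x": 0, "y": 0, "z": 0, "rx": 0, "ry": 0, "rz": 0, "jaw": 1}

```text
time: 17.12
tcp_pos: [0.6273, 0.0594, 0.163]
tcp_rot: [[0.998, -0.058, 0.0], [-0.058, -0.998, 0.0], [0.0, -0.0, -1.0]]
contact_force: [-0.6, 0.7, -0.5]
width: 0.0004
```

Emit:
play_rows:
  series:
    - {"x": 0, "y": -0.1, "z": 0.1, "rx": 0, "ry": 0, "rz": 0, "jaw": 1}
    - {"x": 0, "y": 0, "z": 0.1, "rx": 0, "ry": 0, "rz": 0, "jaw": 1}
    - {"x": 0, "y": 0, "z": 0, "rx": 0, "ry": 0, "rz": 0, "jaw": 1}

```text
time: 17.5
tcp_pos: [0.6272, 0.0604, 0.1607]
tcp_rot: [[0.998, -0.058, -0.0], [-0.058, -0.998, -0.0], [-0.0, 0.0, -1.0]]
contact_force: [-0.2, 0.6, -0.9]
width: 0.0005
```

Emit:
play_rows:
  series:
    - {"x": 0, "y": 0, "z": 0.05, "rx": 0, "ry": 0, "rz": 0, "jaw": 1}
    - {"x": 0, "y": 0, "z": 0, "rx": 0, "ry": 0, "rz": 0, "jaw": 1}

```text
time: 17.75
tcp_pos: [0.6274, 0.0603, 0.1604]
tcp_rot: [[0.998, -0.058, 0.0], [-0.058, -0.998, 0.0], [0.0, -0.0, -1.0]]
contact_force: [0.2, 0.3, 0.9]
width: 0.0004
```

Emit:
play_rows:
  series:
    - {"x": 0, "y": 0, "z": 0.05, "rx": 0, "ry": 0, "rz": 0, "jaw": 1}
    - {"x": 0, "y": 0, "z": 0, "rx": 0, "ry": 0, "rz": 0, "jaw": 1}

```text
time: 18.0
tcp_pos: [0.6275, 0.0603, 0.1604]
tcp_rot: [[0.998, -0.058, 0.0], [-0.058, -0.998, -0.0], [0.0, 0.0, -1.0]]
contact_force: [-1.4, -1.2, 3.3]
width: 0.0004
```

Emit:
play_rows:
  series:
    - {"x": 0, "y": 0, "z": 0.05, "rx": 0, "ry": 0, "rz": 0, "jaw": 1}
    - {"x": 0, "y": 0, "z": 0, "rx": 0, "ry": 0, "rz": 0, "jaw": 1}

```text
time: 18.25
tcp_pos: [0.6275, 0.0603, 0.1603]
tcp_rot: [[0.998, -0.058, 0.001], [-0.058, -0.998, -0.0], [0.001, 0.0, -1.0]]
contact_force: [-2.7, -0.5, 6.7]
width: 0.0006
```

Emit:
play_rows:
  series:
    - {"x": -0.03, "y": 0, "z": 0.05, "rx": 0, "ry": 0, "rz": 0, "jaw": 1}
    - {"x": 0, "y": 0, "z": 0, "rx": 0, "ry": 0, "rz": 0, "jaw": 1}

```text
time: 18.5
tcp_pos: [0.6275, 0.0603, 0.1602]
tcp_rot: [[0.998, -0.058, 0.001], [-0.058, -0.998, -0.0], [0.001, 0.0, -1.0]]
contact_force: [-2.7, 0.5, 8.6]
width: 0.0007
```

Run:
```python
from bench import *
import numpy as np
for i in range(3):
    o=get_obs();print(o['contact_force'].round(2),o['tcp_pos'].round(5),o['time']);capture('wrist')
```

```text
[-2.74  0.45  8.65] [0.62754 0.06026 0.16023] 18.5
[-3.4   0.54  7.11] [0.62755 0.06029 0.16023] 18.55
[-2.63  0.06  7.23] [0.62753 0.06029 0.16019] 18.6
```

Emit:
play_rows:
  series:
    - {"x": -0.02, "y": 0, "z": 0.05, "rx": 0, "ry": 0, "rz": 0, "jaw": 1}
    - {"x": 0, "y": 0, "z": 0, "rx": 0, "ry": 0, "rz": 0, "jaw": 1}

```text
time: 18.9
tcp_pos: [0.6276, 0.0602, 0.1602]
tcp_rot: [[0.998, -0.058, 0.002], [-0.058, -0.998, -0.0], [0.002, 0.0, -1.0]]
contact_force: [-2.9, -0.9, 10.1]
width: 0.0002
```

Run:
```python
from bench import *
import numpy as np
for i in range(3):
    o=get_obs();print(o['contact_force'].round(2),o['tcp_pos'].round(5),o['time']);capture('wrist')
```

```text
[-2.89 -0.9  10.06] [0.62759 0.06024 0.1602 ] 18.9
[-2.43 -0.4   8.93] [0.62758 0.06025 0.16019] 18.95
[-2.99 -0.96 10.32] [0.62757 0.06026 0.16018] 19.0
```

Emit:
play_rows:
  series:
    - {"x": -0.02, "y": 0, "z": 0.03, "rx": 0, "ry": 0, "rz": 0, "jaw": 1}
    - {"x": 0, "y": 0, "z": 0, "rx": 0, "ry": 0, "rz": 0, "jaw": 1}
    - {"x": 0, "y": 0, "z": 0, "rx": 0, "ry": 0, "rz": 0, "jaw": 1}
    - {"x": 0, "y": 0, "z": 0, "rx": 0, "ry": 0, "rz": 0, "jaw": 1}

```text
time: 19.55
tcp_pos: [0.6276, 0.0603, 0.1602]
tcp_rot: [[0.998, -0.058, 0.003], [-0.058, -0.998, -0.0], [0.003, 0.0, -1.0]]
contact_force: [-2.5, 0.4, 10.2]
width: 0.0008
```

Run:
```python
from bench import *
import numpy as np
for i in range(2):
    o=get_obs();print(o['contact_force'].round(2),o['tcp_pos'].round(5),o['time']);capture('wrist')
```

```text
[-2.55  0.39 10.2 ] [0.62758 0.06025 0.16017] 19.55
[-2.85 -1.23 10.5 ] [0.62759 0.06026 0.16018] 19.6
```

Emit:
play_rows:
  series:
    - {"x": 0, "y": 0, "z": -0.1, "rx": 0, "ry": 0, "rz": 0, "jaw": 1}
    - {"x": 0, "y": 0, "z": -0.2, "rx": 0, "ry": 0, "rz": 0, "jaw": 1}
    - {"x": 0, "y": 0, "z": -3.5, "rx": 0, "ry": 0, "rz": 0, "jaw": 1}
    - {"x": 0, "y": 0, "z": -4, "rx": 0, "ry": 0, "rz": 0, "jaw": 1}
    - {"x": 0, "y": 5.3, "z": 0, "rx": 0, "ry": 0, "rz": 0, "jaw": 1}
    - {"x": 0, "y": 5.3, "z": 0, "rx": 0, "ry": 0, "rz": 0, "jaw": 1}
    - {"x": 0, "y": 5.2, "z": 0, "rx": 0, "ry": 0, "rz": 0, "jaw": 1}
    - {"x": 0, "y": 0, "z": 0, "rx": 0, "ry": 0, "rz": 0, "jaw": 1}

```text
time: 20.65
tcp_pos: [0.6169, -0.101, 0.2353]
tcp_rot: [[0.998, -0.063, -0.001], [-0.063, -0.998, -0.001], [-0.001, 0.001, -1.0]]
contact_force: [-0.0, 1.1, 0.1]
width: 0.0005
```

Emit:
play_rows:
  series:
    - {"x": 0, "y": 0, "z": 0, "rx": 0, "ry": 0, "rz": 0, "jaw": 1}
    - {"x": 0, "y": 0, "z": 0, "rx": 0, "ry": 0, "rz": 0, "jaw": 1}

```text
time: 20.9
tcp_pos: [0.6175, -0.096, 0.2358]
tcp_rot: [[0.998, -0.056, -0.0], [-0.056, -0.998, 0.0], [-0.0, -0.0, -1.0]]
contact_force: [0.9, -0.5, 0.4]
width: 0.0005
```

```bash
python3 snap.py wrist 8; python3 snap.py top 8;python3 snap.py scene 8
python3 - <<'E'
from h import *
a=load('wrist8')['pixels'][0:200,20:500,::-1];b=load('scene8')['pixels'][90:270,240:440,::-1]
cv2.imwrite('pics/w8z.png',cv2.resize(a,None,fx=1.6,fy=1.6));cv2.imwrite('pics/s8z.png',cv2.resize(b,None,fx=3.3,fy=3.3,interpolation=cv2.INTER_CUBIC))
E
```

```text
[ 0.61754075 -0.09602999  0.23577097] [-2.80558455e-01  2.12426793e-01  1.51091165e+00  3.45371997e-04
  1.41875372e+00 -2.24186207e-01] [ 0.87440534 -0.50096148  0.382125  ] 20.9
[ 0.61759345 -0.09595277  0.23586306] [-2.80355124e-01  2.12339421e-01  1.51084051e+00  2.35301741e-04
  1.41873997e+00 -2.24281448e-01] [-0.21627089  0.63647641  0.08161522] 20.95
[ 0.61762474 -0.09603045  0.23593231] [-2.80417047e-01  2.12307392e-01  1.51074789e+00  1.53832765e-04
  1.41873981e+00 -2.24352212e-01] [ 0.44229684  0.16672846 -0.69873411] 21.0
```

View pics/w8z.png

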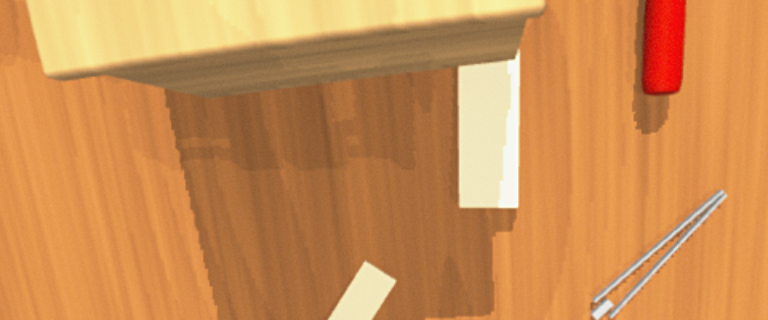

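View pics/s8z.png

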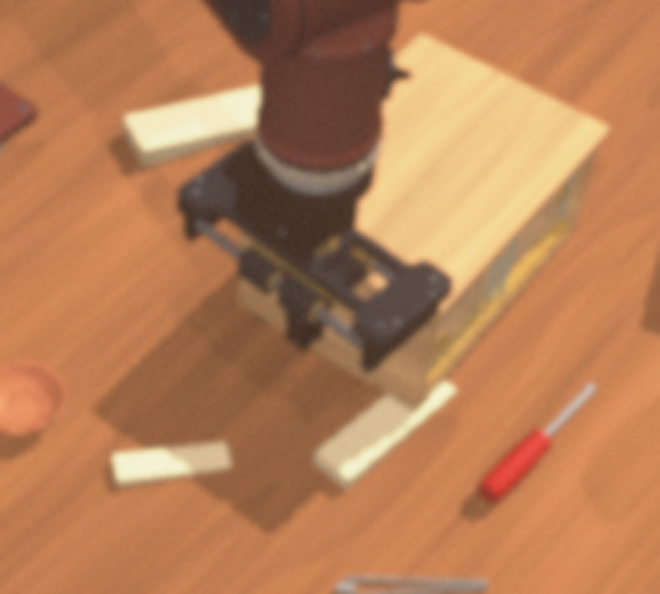

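View pics/top8.png

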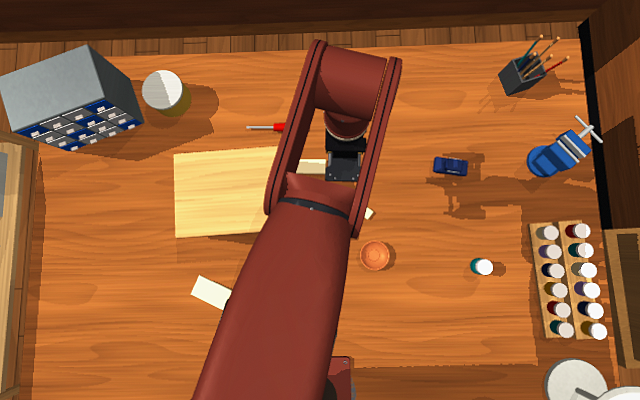

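Run:
```python
from h import *
c=load('wrist8')
for u,v,z in((306.7,130,.017),(344,130,.017),(20+544/1.6,12/1.6,.155),(20+50/1.6,78/1.6,.155)):print(onplane(c,u,v,z).round(4))
c=load('top8');a=load('top0')
for p in((180,160),(230,170),(182,225)):print(depthpt(a,*p).round(4),depthpt(c,*p).round(4))
```

```text
[ 0.6014 -0.0485  0.017 ]
[ 0.6421 -0.0507  0.017 ]
[0.648  0.0374 0.155 ]
[0.4397 0.0269 0.155 ]
[0.6173 0.3095 0.1608] [0.6174 0.3097 0.1603]
[0.5884 0.1841 0.1607] [0.5885 0.1842 0.1604]
[0.4555 0.3001 0.1616] [0.4556 0.3005 0.1605]
```

```bash
python3 -c "
from bench import *
print(hand_in())"
```

```text
the job is handed in; nothing more can be done
None
```

The wedge is under the short foot and snug, and the cabinet stood firm when pressed. I handed the job in at about 21 s of the 61 s allowed; no verdict was reported.

- **Push:** I pushed the middle-sized wedge, thin edge first, with closed fingertips on its butt. It slid freely for about 83 mm, then resistance rose from 2.3 N to about 4.2 N over the last 0.6 mm, and I stopped there.
- **Press test:** I pressed on the top above the short foot with about 10 N for about 0.6 s. The measured tip height fell by about 0.2 mm over the whole load, so nothing gave and no further push was needed.
- **Sideways force:** About 2.5–3 N of sideways force built up at the fingertip during the press. The check afterwards showed no movement from it.
- **Final pictures:** The wedge had not moved since the push, within 0.5 mm. The cabinet's corners were within about 1 mm of where they were before the press and within 1–2 mm of where they started, and its top was level at 0.160 m. The small wedge, tweezers, screwdriver and dish looked undisturbed, and the arm was clear of everything.
- **Not checked:** I did not view the toys inside the cabinet closely. The foot's contact with the wedge cannot be seen from the cameras, so that rests on the force readings.

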